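# Pack two lacquered chopstick rests and shut the case

### The arm

A 7-joint arm with a two-finger parallel gripper is mounted at the origin on the work surface. World frame = base frame: x ahead of the robot, y to its left, z up, the work surface at z = 0. Lengths are in m, angles in rad, forces in N, time in s.
With the tool pointing down it reaches from about 0.425 to 0.925 m from the base axis. Payload 6.8 kg.
Tool frame: the origin (TCP) lies at the very end of the fingers, on their centre line; the grasp point (between the pads) lies bot.grip_depth behind it (bot.grip_depth is the distance from the TCP to the grasp point, in m); z points along the fingers, y is the line along which they close (so a half turn about z gives the same grasp; the last joint's range is limited). The gripper opens to 85 mm and grips with 20 to 120 N. Pads are 22 mm wide; open, the fingers measure 114 mm over their backs; the gripper's body (76 mm by 85 mm) begins 54 mm behind the grasp point. The pads swing forward as they close: fully open they stand 13 mm farther back than shut.
Start: joints at [-1.447, 0.477, 0.022, 1.555, -0.011, 1.109, -0.083], TCP at [0.155, 0.657, 0.231] pointing down, gripper open.
Joint ranges: [-2.96, 2.96], [-0.34, 2.1], [-1.41, 1.46], [0.24, 2.44], [-1.37, 4.51], [0.17, 1.92], [-2.96, 2.96]. Speed limits (rad/s): [2.39, 2.39, 3.14, 3.14, 3.14, 3.14, 3.14].

### API

Orientations are given as a unit quaternion [w, x, y, z].
In Python, from station import bot gives the robot as it stands.
- The arm moves only by the tool send_rows, never from a script. Its arguments are lists of equal length, an entry for each row: "slide": the shift along the tool's x, y, z in mm, a list of three; "roll": the turn about the tool's z in degrees; "claw": the opening, from 0 (shut) to 1 (fully open). A call has exactly 8 rows; each row is the pose to reach, as a shift and turn from the pose commanded when the call began, along the tool's axes at that moment; what a row does not reach only later rows make up. A row lasts 1/12 s, in which the tool goes at most 41.7 mm and 7.16 degrees, less where a joint would pass 70% of its speed; a pose out of reach is approached as far as the arm can. A call with a gripper value outside its range is refused whole. The fingers move at their own pace and stop on an object; "force" is the grip in N (left out, the last holds). Time passes only in rows, so rows that repeat a pose let the fingers close, or fill a call up. It gives the time, the measured TCP pose, the force, the opening and the grip force at its end, in the units of the state.
- bot.get_obs(): the state, without advancing time (a new reading comes with each control period).
- bot.read_camera(name): name is "side" or "top" or "wrist"; returns the picture (400x640x3 uint8, red, green, blue); there is no depth.
- bot.camera_model(name): a dict with "camera_matrix" (3x3 intrinsics, pixels), "camera_from_world" (4x4, takes a point from world to camera coordinates). Camera axes: x right, y down, z forward; pixel columns grow to the right and rows downward; lengths in m; the calibration is good to about 2 mm. The wrist camera is an equidistant fisheye: a pixel r from the principal point sees the ray r / f radians off the axis. A picture is of the moment at which its call begins: read the wrist's pose just before it. camera_model takes no time and is no camera call; for the wrist camera it gives the pose at the moment of the call.
- bot.hand_in(): hands the job in; it is judged then, once.
The state is a dict: "t": time; "q": joint angles; "joint_vel": joint speeds; "joint_torque": joint torques, N m; "eef_pos": TCP position; "tool_rot": TCP orientation; "contact_force": force on the tool from outside, world axes, zero at the start; "torque": the same for the moment, N m; "gripper_width": opening from 0.0 (shut) to 1.0 (fully open); "grasp_force": force on a finger pad.
Only numpy, scipy, OpenCV 4.12 (cv2) and the standard library are available. Lean on these libraries where they do the work, as an engineer would, in place of code of your own. Each camera call takes 0.05 s, during which the arm holds its last target. There are 200 camera calls.

### The job

From the blue pocket tray, first pluck the red chopstick rest and lay it, right side up, flat in the recess marked with one white dot in the wooden case; then lay the black one the same way in the recess marked with two dots, setting both down rather than dropping or throwing them. Then slide the cover fully shut over them. Leave the green and gold rests in their pockets, and do not disturb the bottle or the brush.

Things in the scene. Friction and masses are not known exactly. Their poses are not given: they have to be found in the camera images.
- tray: Blue plastic pocket tray, fixed, 130 (x) x 190 (y) x 14 mm high; origin at the centre of its underside. Six pockets 44 (x) x 19 (y) mm, 5 mm deep (floors 9 mm above the table), at x = -31, +31 and y = -66, 0, +66 mm. Four each hold a rest lying along the tray's x, about 10 mm proud of the tray; which is where varies. Tray and case may be on either side.
- red_rest: Red lacquered chopstick rest: a small bar 40 long (its x) x 15 wide (its y) x 15 mm high at its two ends, dipping in a shallow saddle to 12.6 mm at mid-length, 10 to 30 g. Origin at the centre of its underside, z up. The two ends are alike, so a half turn makes no difference.
- black_rest: Black lacquered chopstick rest: a small bar 40 long (its x) x 15 wide (its y) x 15 mm high at its two ends, dipping in a shallow saddle to 12.6 mm at mid-length, 10 to 30 g. Origin at the centre of its underside, z up. The two ends are alike, so a half turn makes no difference.
- green_rest: Green rest, same shape as the red one, not wanted: it stays in its pocket.
- gold_rest: Gold-yellow rest, same shape as the red one, not wanted: it stays in its pocket.
- case: Wooden case, fixed, 180 (x) x 202 (y) mm; origin: centre of underside; front at -x. Front half: floor at 12 mm with two recesses, white dots on the front wall mark them: one dot at +y, two at -y. Front wall 30 mm high; side walls 32 mm high, inner faces 62 mm from the nearer recess centre; 25 mm wall behind the recesses. A cover parked over the rear half slides to the front.
- recess_one (a point): Centre of the floor of the one-dot recess (7 mm above the table, in the case's frame x -44, y +33 mm); axes as the case: the recess is 48 mm along x, 22 mm along y, and its mouth is 5 mm above this point.
- recess_two (a point): Same for the two-dot recess (case frame x -44, y -33 mm).
- cover (a joint): Position in m of the sliding cover along the case's x: 0 = fully shut over the recesses (against a stop), 0.082 = fully open; starts at 0.066 to 0.082, which leaves both recesses clear. Moves with about 1 to 2 N and stays where it is left.
- cover_bar (a point): Centre of the top of the dark grip bar on the cover (46 mm above the table); moves with it, axes as the case. The bar is 10 (x) x 60 (y) mm and stands 16 mm above the cover's flat top (30 mm above the table). The cover is 74 (x) x 188 (y) x 4 mm, the bar along its middle. To shut, move the bar along the case's -x.
- bottle: White lacquer bottle with a red cap, 54 mm across, 130 mm tall, standing loose beyond the work; origin at the centre of its underside. Leave alone.
- brush: Loose brush 170 mm long lying along x between tray and case, about 20 mm high; origin under it, near its middle. Leave alone.
Mind the look-alikes: they are no part of the job. Of the things like the black_rest, leave any that is pink; of the rest the smaller one is meant.

How it is judged:
By the outcome, as a careful person would: the job done as asked, in the order asked, and still so for the second after the job is handed in, with the robot touching nothing.
It also fails if it takes over 64 s, if anything falls off the work surface, if the arm or the gripper's body presses on something with over 40 N, if the wrist force passes 120 N, or if a joint passes its speed limit or range.

## Working session

There is one attempt and no reset: what is moved stays moved. The work goes in short steps, Python scripts to look and compute and a tool call to move; the robot and the scene stay as the last step left them, time stands still between calls to the robot, and variables do not carry over. Pictures are saved under pics/ and viewed, at most 10 in all, crops included, and the job is handed in when it is done.

Besides the shell and the picture viewer there is one more tool, called after "Emit:" as name(argument=value, ...) on one line, values as JSON. send_rows: Moves the arm, as the interface text tells. Its arguments: {"type":"object","properties":{"slide":{"type":"array","items":{"type":"array","items":{"type":"number"}}},"roll":{"type":"array","items":{"type":"number"}},"claw":{"type":"array","items":{"type":"number"}},"force":{"type":"number"}},"required":["slide","roll","claw"]}

```bash
ls; mkdir -p pics
cat > h.py <<'E'
import numpy as np, cv2
from station import bot
def save(n,f,crop=None,s=1):
    im=bot.read_camera(n)[:,:,::-1].copy(); np.save('pics/'+f+'.npy',im)
    if crop: im=im[crop[1]:crop[3],crop[0]:crop[2]]
    cv2.imwrite('pics/'+f+'.png',cv2.resize(im,None,fx=s,fy=s,interpolation=cv2.INTER_CUBIC))
E
python3 - <<'E'
from h import *
o=bot.get_obs(); print(o['t'],o['eef_pos'],o['tool_rot'],bot.grip_depth)
for n in('top','side','wrist'):
    m=bot.camera_model(n);print(n,m['camera_matrix'],m['camera_from_world'])
    save(n,n+'0')
E
```

```text
pics
0.0 [0.15494325 0.65637037 0.23031873] [-3.70041988e-05  1.15626405e-01  9.93292342e-01 -9.25885801e-04] 0.0187
top [[367.5660612    0.         315.49565611]
 [  0.         367.5660612  200.91418241]
 [  0.           0.           1.        ]] [[-0.00532472 -0.99940249  0.03415128 -0.02756355]
 [-0.99374696  0.00147946 -0.11164584  0.61427559]
 [ 0.11152861 -0.03453222 -0.99316106  0.89527058]
 [ 0.          0.          0.          1.        ]]
side [[383.35147484   0.         314.51071443]
 [  0.         383.35147484 201.29235758]
 [  0.           0.           1.        ]] [[ 0.81909461 -0.57340333  0.01710698 -0.51782115]
 [-0.37284856 -0.55479589 -0.74376439  0.24867662]
 [ 0.43596786  0.60283509 -0.66822292  0.5923766 ]
 [ 0.          0.          0.          1.        ]]
wrist [[309.70691629   0.         316.07249394]
 [  0.         309.70691629 198.35300122]
 [  0.           0.           1.        ]] [[ 0.22971067  0.97325742 -0.00173009 -0.67302809]
 [ 0.93791303 -0.22089319  0.26744222 -0.03439111]
 [ 0.25990796 -0.06305701 -0.96357235  0.37949433]
 [ 0.          0.          0.          1.        ]]
```

View pics/top0.png

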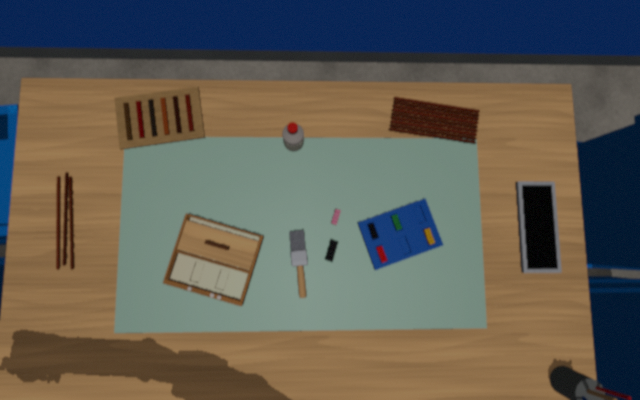

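View pics/side0.png

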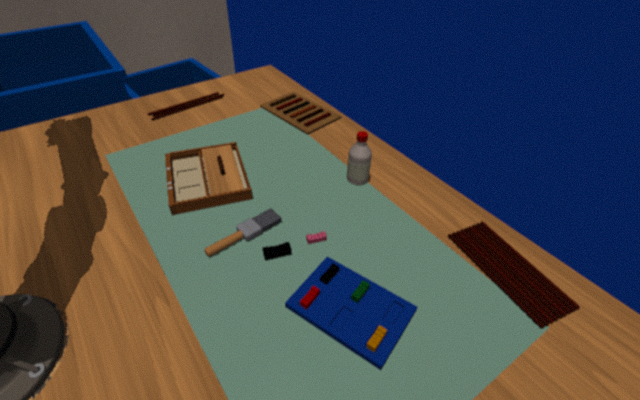

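```bash
cat >> h.py <<'E'
def ray(n,uv,m=None):
    m=m or bot.camera_model(n);K=m['camera_matrix'];T=m['camera_from_world'];R=T[:3,:3]
    x=(uv[0]-K[0,2])/K[0,0];y=(uv[1]-K[1,2])/K[1,1]
    if n=='wrist':
        r=np.hypot(x,y);d=np.array([x/r*np.sin(r),y/r*np.sin(r),np.cos(r)])
    else: d=np.array([x,y,1.])
    d=R.T@d;return -R.T@T[:3,3],d/np.linalg.norm(d)
def atz(n,uv,z,m=None):
    c,d=ray(n,uv,m);return c+d*(z-c[2])/d[2]
def proj(n,p,m=None):
    m=m or bot.camera_model(n);K=m['camera_matrix'];T=m['camera_from_world']
    c=T[:3,:3]@np.asarray(p)+T[:3,3]
    if n=='wrist':
        r=np.hypot(c[0],c[1]);th=np.arctan2(r,c[2]);s=th/r
    else: s=1/c[2]
    return np.array([K[0,0]*c[0]*s+K[0,2],K[1,1]*c[1]*s+K[1,2]])
def tri(obs):
    A=np.zeros((3,3));b=np.zeros(3)
    for n,uv,m in obs:
        c,d=ray(n,uv,m);P=np.eye(3)-np.outer(d,d);A+=P;b+=P@c
    return np.linalg.solve(A,b)
def delta(p,yaw=None):
    "tool-axis slide mm and roll deg to TCP world p, with tool y at world angle yaw (mod pi)"
    from scipy.spatial.transform import Rotation as Ro
    o=bot.get_obs();q=o['tool_rot'];R=Ro.from_quat([q[1],q[2],q[3],q[0]]).as_matrix()
    s=R.T@(np.asarray(p)-o['eef_pos'])*1000
    r=None
    if yaw is not None:
        cur=np.arctan2(R[1,1],R[0,1]);r=-np.degrees((yaw-cur+np.pi/2)%np.pi-np.pi/2)
    return s.round(1),r,o['q'][6]
E
python3 - <<'E'
from h import *
for nm,z,P in [('tray',.014,[(359,222),(426,199),(442,243),(376,269)]),('case',.031,[(187,214),(264,236),(243,304),(164,284)]),('obj',.02,[(381,254),(373,230),(331,250),(335,216),(300,260),(293,135)])]:
    print(nm,[atz('top',p,z).round(3).tolist() for p in P])
m=bot.camera_model('wrist');T=m['camera_from_world'];print(-T[:3,:3].T@T[:3,3],T[:3,:3].T@[0,0,1])
print(delta([.5,.3,.3],0),bot.get_obs()['q'])
E
```

```text
tray [[0.562, -0.142, 0.014], [0.621, -0.32, 0.014], [0.507, -0.357, 0.014], [0.442, -0.184, 0.014]]
case [[0.582, 0.292, 0.031], [0.526, 0.1, 0.031], [0.361, 0.149, 0.031], [0.411, 0.342, 0.031]]
obj [[0.48, -0.196, 0.02], [0.541, -0.177, 0.02], [0.49, -0.069, 0.02], [0.577, -0.08, 0.02], [0.466, 0.01, 0.02], [0.79, 0.028, 0.02]]
[0.08823517 0.67141235 0.37383332] [ 0.25994362 -0.06282271 -0.96357803]
(array([-417.7, -267.8,  -69. ]), np.float64(76.72029739616507), np.float64(-0.08309877146765493)) [-1.44711098  0.47762747  0.02236971  1.55617624 -0.01147338  1.10933208
 -0.08309877]
```

Emit:
send_rows(slide=[[-15, -14, 1], [-42, -40, 3], [-70, -66, 6], [-98, -92, 9], [-126, -118, 12], [-154, -144, 15], [-182, -170, 18], [-195, -183, 20]], roll=[0, 0, 0, 0, 1, 2, 3, 3], claw=[0.8, 0.6, 0.4, 0.35, 0.35, 0.35, 0.35, 0.35], force=30)

```text
t: 0.82
eef_pos: [0.3059, 0.4291, 0.2108]
tool_rot: [0.0, 0.145, 0.989, -0.001]
contact_force: [0.6, -0.3, 0.8]
gripper_width: 0.35
grasp_force: 0.0
```

Emit:
send_rows(slide=[[-15, -14, 1], [-42, -40, 3], [-70, -66, 6], [-98, -90, 9], [-126, -112, 12], [-154, -134, 15], [-182, -154, 18], [-195, -163, 18]], roll=[0, 0, 0, 0, 0, 0, 0, 0], claw=[0.35, 0.35, 0.35, 0.35, 0.35, 0.35, 0.35, 0.35])

```text
t: 1.48
eef_pos: [0.4463, 0.2182, 0.1929]
tool_rot: [0.0, 0.144, 0.99, -0.001]
contact_force: [-0.4, 0.4, 0.1]
gripper_width: 0.345
grasp_force: 0.0
```

```bash
cat >> h.py <<'E'
import pickle
def wsave(f,crop=None,s=1):
    o=bot.get_obs();m=bot.camera_model('wrist');pickle.dump(m,open('pics/'+f+'.pkl','wb'))
    save('wrist',f,crop,s);print(o['t'],o['eef_pos'].round(4),o['gripper_width'],np.abs(o['joint_vel']).max())
E
python3 -c "
from h import *
wsave('c1')"
```

```text
1.4833 [0.4463 0.2182 0.1929] 0.34490538337670956 0.3701795127075984
```

View pics/c1.png

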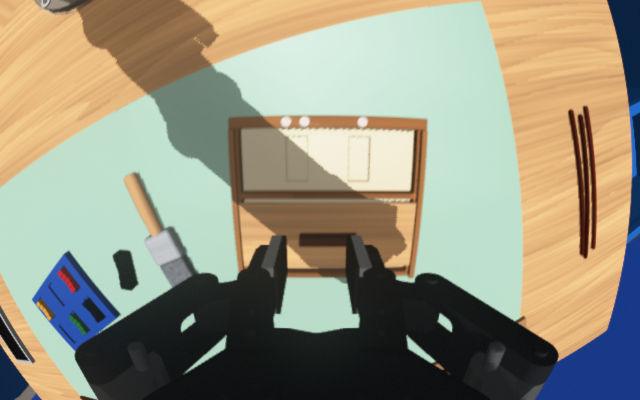

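Emit:
send_rows(slide=[[10, 0, 15], [25, 0, 40], [40, 0, 65], [45, 0, 75], [45, 0, 75], [45, 0, 75], [45, 0, 75], [45, 0, 75]], roll=[0, 0, 0, 0, 0, 0, 0, 0], claw=[0.35, 0.35, 0.35, 0.35, 0.35, 0.35, 0.35, 0.35])

```text
t: 2.2
eef_pos: [0.4024, 0.236, 0.1194]
tool_rot: [0.001, 0.142, 0.99, 0.001]
contact_force: [0.7, 0.7, -0.1]
gripper_width: 0.35
grasp_force: 0.0
```

```bash
python3 -c "
from h import *
wsave('c2')
a=np.load('pics/c1.npy')[105:285,220:440];b=np.load('pics/c2.npy')[100:370,150:490]
a=cv2.resize(a,(440*1,360));b=cv2.resize(b,None,fx=1.0,fy=1.0)
c=np.zeros((600,800,3),np.uint8)
b=cv2.resize(np.load('pics/c2.npy')[70:370,140:500],(720,600),interpolation=cv2.INTER_CUBIC)
cv2.imwrite('pics/c2z.png',b)"
```

```text
2.2 [0.4024 0.236  0.1194] 0.35024242354665125 0.0032010167341547675
```

View pics/c2z.png

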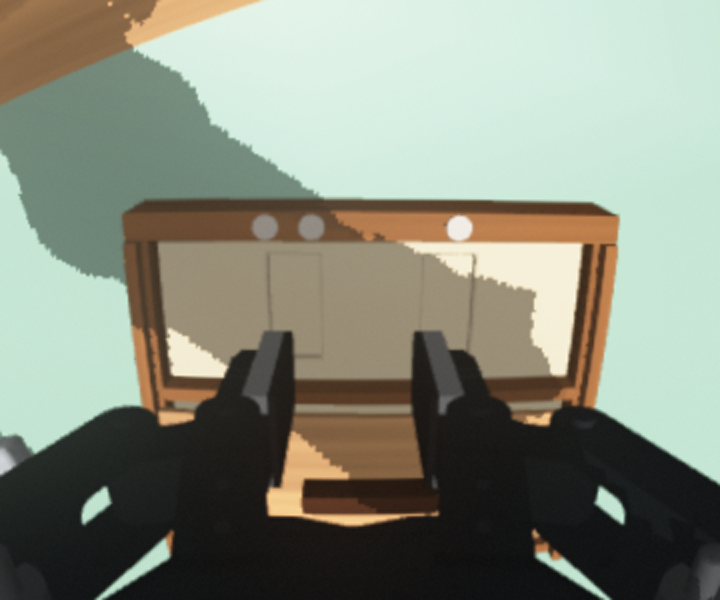

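```bash
cat > fitcase.py <<'E'
from h import *
from scipy.optimize import least_squares
m1=pickle.load(open('pics/c1.pkl','rb'));m2=pickle.load(open('pics/c2.pkl','rb'))
z=lambda u,v:(140+u/2-.25,70+v/2-.25)
pts={'a':(-68,-44,12),'b':(-68,-22,12),'c':(-20,-44,12),'d':(-68,22,12),'e':(-68,44,12),'f':(-20,-22,12),'g':(-90,-101,30),'h':(-90,101,30),'i':(-20,44,12)}
o1=dict(a=(286,135),b=(308,135),c=(286,181),d=(348,135),e=(369,135),f=(308,181),g=(229.5,119),h=(427,121),i=(369,181))
o2=dict(a=z(267,253),b=z(322,253),c=z(267,356),d=z(422,254),e=z(474,255),f=z(322,355),g=z(124,214),h=z(618,217))
def W(p,k):
    c,s=np.cos(p[2]),np.sin(p[2]);x,y,zz=np.array(pts[k])/1000
    return np.array([p[0]+c*x-s*y,p[1]+s*x+c*y,zz+p[3]])
def res(p,sets,v=False):
    r=[proj('wrist',W(p,k),m)-o[k] for o,m in sets for k in o]
    return np.ravel(r)
for sets in ([(o1,m1)],[(o2,m2)],[(o1,m1),(o2,m2)]):
    s=least_squares(res,[.47,.22,-.28,0],args=(sets,),loss='soft_l1')
    print(s.x.round(4),np.degrees(s.x[2]),res(s.x,sets).reshape(-1,2).round(1).tolist())
p=s.x;np.save('case.npy',p)
for k in 'abcg': print(k,tri([('wrist',o1[k],m1),('wrist',o2[k],m2)]).round(4),W(p,k).round(4))
c,s=np.cos(p[2]),np.sin(p[2])
for y in(.033,-.033): print('recess',p[0]-c*.044-s*y,p[1]-s*.044+c*y)
for q in [(160,185),(273,185)]: pass
b=[atz('wrist',q,.046+p[3],m1) for q in[(300,234),(355,234),(300,245),(355,245)]];print(np.round(b,4))
print([np.round([c*(x[0]-p[0])+s*(x[1]-p[1]),-s*(x[0]-p[0])+c*(x[1]-p[1])],4) for x in b])
E
python3 fitcase.py
```

```text
[ 0.471   0.2228 -0.2879 -0.0024] -16.494732958166857 [[0.4, 1.2], [-0.7, 1.0], [1.2, -0.5], [1.1, 1.1], [0.6, 1.5], [-0.4, -0.5], [-0.7, -1.5], [-0.2, -2.5], [-0.7, -0.4]]
[ 0.4702  0.223  -0.2936 -0.0026] -16.820179994676064 [[0.6, 0.1], [-1.1, 0.3], [2.5, -0.0], [0.6, 0.2], [-0.1, -0.1], [-0.7, 0.9], [-0.2, -1.2], [-0.4, -0.4]]
[ 0.4705  0.2229 -0.2918 -0.003 ] -16.719147548100782 [[0.6, 0.5], [-0.5, 0.4], [1.3, -1.1], [1.2, 0.7], [0.7, 1.2], [-0.4, -1.1], [-0.4, -2.4], [-0.2, -2.5], [-0.8, -0.8], [0.6, 0.4], [-1.2, 0.6], [2.5, 0.2], [0.4, 0.4], [-0.3, 0.1], [-0.7, 1.1], [-0.1, -0.7], [-0.7, -0.3]]
a [0.392  0.2    0.0097] [0.3927 0.2003 0.009 ]
b [0.399  0.2222 0.0083] [0.3991 0.2214 0.009 ]
c [0.4402 0.1835 0.0038] [0.4387 0.1865 0.009 ]
g [0.3568 0.1492 0.0198] [0.3553 0.152  0.027 ]
recess 0.4378863831343521 0.26715103639733384
recess 0.4188994637752858 0.20394109340374847
[[0.49   0.1867 0.043 ]
 [0.5062 0.2406 0.043 ]
 [0.5018 0.183  0.043 ]
 [0.5182 0.2376 0.043 ]]
[array([ 0.0291, -0.029 ]), array([0.029 , 0.0273]), array([ 0.0414, -0.0292]), array([0.0414, 0.0278])]
```

Emit:
send_rows(slide=[[-12, -10, -10], [-32, -32, -20], [-52, -60, -30], [-70, -90, -40], [-88, -123, -50], [-104, -156, -55], [-118, -188, -55], [-125, -205, -55]], roll=[0, 0, 0, 0, 0, 0, 0, 0], claw=[0.35, 0.35, 0.35, 0.35, 0.35, 0.35, 0.35, 0.35])

```text
t: 2.92
eef_pos: [0.4647, -0.0009, 0.1748]
tool_rot: [0.002, 0.144, 0.99, 0.0]
contact_force: [0.4, 0.1, -1.1]
gripper_width: 0.351
grasp_force: 0.0
```

Emit:
send_rows(slide=[[-10, -15, 0], [-25, -45, 0], [-42, -80, 0], [-60, -115, 0], [-76, -150, 0], [-90, -180, 0], [-97, -200, 0], [-97, -205, 0]], roll=[-4, -9, -14, -19, -24, -29, -34, -35], claw=[0.35, 0.35, 0.35, 0.35, 0.35, 0.35, 0.35, 0.35])

```text
t: 3.58
eef_pos: [0.4994, -0.2261, 0.1744]
tool_rot: [0.001, -0.162, 0.987, -0.002]
contact_force: [0.5, -0.9, 0.3]
gripper_width: 0.354
grasp_force: 0.0
```

```bash
python3 -c "
from h import *
wsave('t1')
print(bot.get_obs()['q'].round(2))
cv2.imwrite('pics/t1z.png',cv2.resize(np.load('pics/t1.npy')[60:360,120:520],(800,600),interpolation=cv2.INTER_CUBIC))"
```

```text
3.5833 [ 0.4994 -0.2261  0.1744] 0.35389796437127485 0.17244770587884997
[ 0.03  0.34  0.34  1.94 -0.15  0.88  2.34]
```

View pics/t1z.png

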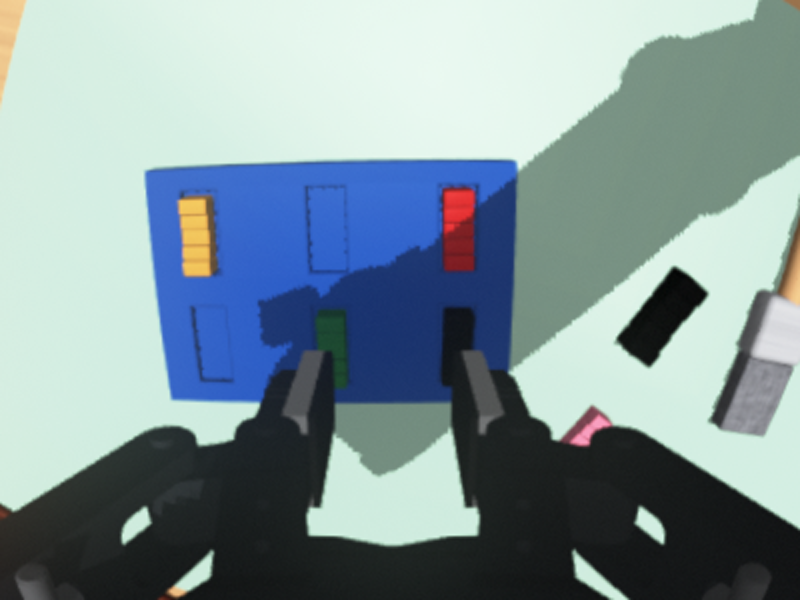

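Emit:
send_rows(slide=[[15, 10, 15], [35, 20, 35], [45, 25, 50], [45, 25, 60], [45, 25, 60], [45, 25, 60], [45, 25, 60], [45, 25, 60]], roll=[0, 0, 0, 0, 0, 0, 0, 0], claw=[0.35, 0.35, 0.35, 0.35, 0.35, 0.35, 0.35, 0.35])

```text
t: 4.3
eef_pos: [0.4503, -0.2112, 0.1143]
tool_rot: [0.001, -0.163, 0.987, -0.001]
contact_force: [0.1, -0.4, 0.0]
gripper_width: 0.35
grasp_force: 0.0
```

```bash
python3 -c "
from h import *
wsave('t2')
cv2.imwrite('pics/t2z.png',cv2.resize(np.load('pics/t2.npy')[60:360,120:520],(800,600),interpolation=cv2.INTER_CUBIC))"
```

```text
4.3 [ 0.4503 -0.2112  0.1143] 0.34960893612828936 0.007917008137735384
```

View pics/t2z.png

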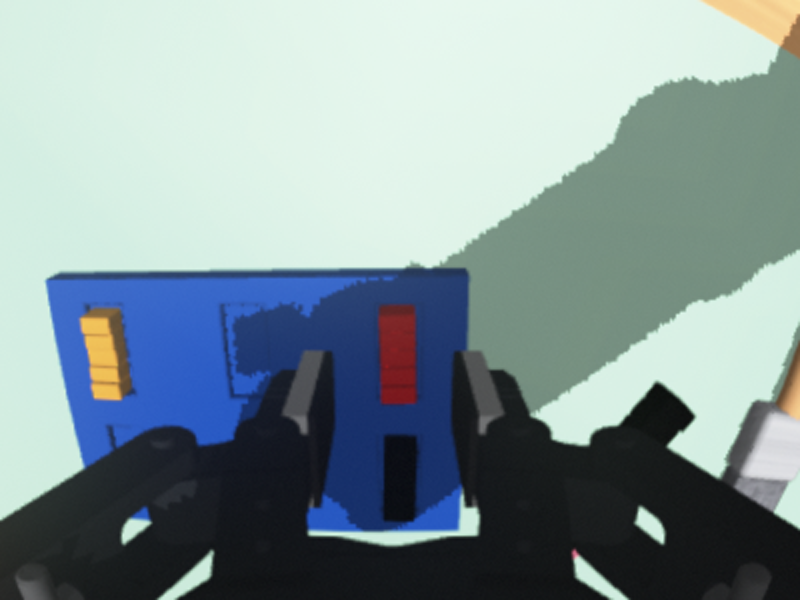

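```bash
cat > fittray.py <<'E'
from h import *
from scipy.optimize import least_squares
m1=pickle.load(open('pics/t1.pkl','rb'));m2=pickle.load(open('pics/t2.pkl','rb'))
z=lambda u,v:(120+u/2-.25,60+v/2-.25)
def fit(pts,o1,o2,p0):
    def W(p,q):
        c,s=np.cos(p[2]),np.sin(p[2]);x,y=np.array(q)/1000
        return np.array([p[0]+c*x-s*y,p[1]+s*x+c*y,p[3]])
    def res(p): return np.ravel([proj('wrist',W(p,q),m)-z(*o) for q,a,b in zip(pts,o1,o2) for o,m in((a,m1),(b,m2)) if o])
    s=least_squares(res,p0,loss='soft_l1');print(s.x.round(4),np.degrees(s.x[2]).round(2),res(s.x).round(1).tolist());return s.x
T=fit([(-65,-95),(-65,95),(65,-95),(65,95),(-53,-9.5),(-53,9.5),(-9,-9.5),(-9,9.5)],
 [(146,171),(517,162),(173,399),(509,403),(306,186),(347,186),(308,271),(348,271)],
 [(48,281),(467,276),None,(458,530),(220,304),(264,304),(229,396),None],[.53,-.25,.32,.014])
c,s=np.cos(T[2]),np.sin(T[2])
R=[(-20,-7.5),(-20,7.5),(20,7.5),(20,-7.5)]
P={}
P['red']=fit(R,[(444,188),(474,188),(474,270),(444,270)],[(379,306),(415,306),(416,403),(381,403)],[.48,-.196,.32,.02])
P['black']=fit(R,[(444,308),(473,308),None,None],[(385,435),(417,435),(413,521),(384,521)],[.54,-.177,.32,.02])
for k,x in(('red',-.031),('black',.031)): print(k,'pocket',T[0]+c*x-s*.066,T[1]+s*x+c*.066)
for k,x in(('red',-.031),('black',.031)): print(k,delta([*P[k][:2],.0155],T[2]+np.pi/2),'blk')
E
python3 fittray.py
```

```text
[ 0.5313 -0.251   0.3363  0.0136] 19.27 [-0.5, -0.2, -0.8, -1.1, -0.1, -0.1, 1.1, -0.5, -0.8, -0.0, -1.2, -1.5, 0.3, -0.6, 0.2, 0.6, 0.5, 0.2, -1.3, 0.2, 0.1, 0.1, 1.0, 0.9, 1.0, 0.6, -0.5, 0.7]
[ 0.4785 -0.2002  0.3451  0.0246] 19.77 [-0.1, 0.0, -0.5, 3.0, 0.5, -0.1, 0.4, 2.7, 0.1, -0.7, 0.1, -0.8, -0.0, -0.4, -0.3, -0.5]
[ 0.5345 -0.1804  0.32    0.0265] 18.33 [0.3, -0.2, -1.4, 4.2, 0.8, -0.2, 0.0, 4.2, 0.9, -2.3, -0.9, -2.4]
red pocket 0.4803008352247738 -0.1989133374430033
black pocket 0.538828654672291 -0.17845620297312156
red (array([-30.3,   1.4,  98.7]), np.float64(-0.5307598142048019), np.float64(2.376782090182881)) blk
black (array([-89.7,   2.2,  98.8]), np.float64(-0.5307598142048019), np.float64(2.376782090182881)) blk
```

Emit:
send_rows(slide=[[-12, 1, 15], [-28, 2, 40], [-32, 2, 60], [-32, 2, 75], [-32, 2, 85], [-32, 2, 93], [-32, 2, 98], [-32, 2, 98.8]], roll=[-0.5, -0.5, -0.5, -0.5, -0.5, -0.5, -0.5, -0.5], claw=[0.35, 0.35, 0.35, 0.35, 0.35, 0.35, 0.35, 0.35])

```text
t: 5.02
eef_pos: [0.4781, -0.199, 0.0142]
tool_rot: [-0.0, -0.167, 0.986, 0.0]
contact_force: [-0.6, 0.3, -0.3]
gripper_width: 0.348
grasp_force: 0.0
```

Emit:
send_rows(slide=[[0, 0, 0], [0, 0, 0], [0, 0, 0], [0, 0, 0], [0, 0, 0], [0, 0, 0], [0, 0, 0], [0, 0, 0]], roll=[0, 0, 0, 0, 0, 0, 0, 0], claw=[0.28, 0.22, 0.16, 0.1, 0.1, 0.1, 0.1, 0.1], force=30)

```text
t: 5.68
eef_pos: [0.4788, -0.1992, 0.0153]
tool_rot: [0.001, -0.167, 0.986, -0.0]
contact_force: [-1.9, -0.5, 6.2]
gripper_width: 0.162
grasp_force: 31.1
```

Emit:
send_rows(slide=[[0, 0, -3], [0, 0, -10], [0, 0, -25], [-3, 5, -45], [-6, 15, -65], [-10, 32, -80], [-13, 55, -90], [-15, 70, -90]], roll=[0, 0, 0, 0, 0, 0, 0, 0], claw=[0.1, 0.1, 0.1, 0.1, 0.1, 0.1, 0.1, 0.1])

```text
t: 6.35
eef_pos: [0.4705, -0.1264, 0.1069]
tool_rot: [0.002, -0.167, 0.986, -0.0]
contact_force: [0.4, 0.5, 0.2]
gripper_width: 0.166
grasp_force: 30.4
```

Run:
```python
from h import *
o=bot.get_obs();print(o['grasp_force'],o['gripper_width'])
wsave('g1')
a=np.load('pics/g1.npy')[180:380,220:420]
save('side','g1s');b=np.load('pics/g1s.npy')[220:380,240:440]
cv2.imwrite('pics/g1z.png',np.hstack([cv2.resize(a,(400,400),interpolation=2),cv2.resize(b,(400,400),interpolation=2)]))
s=np.load('case.npy');print(delta([.4379,.2672,.11],s[2]+np.pi/2))
```

```text
30.37729673087597 0.16594821019486408
6.35 [ 0.4705 -0.1264  0.1069] 0.16594821019486408 0.35834429920217226
(array([-101. ,  380.3,   -4.1]), np.float64(36.17249918681531), np.float64(2.2089036293489013))
```

View pics/g1z.png

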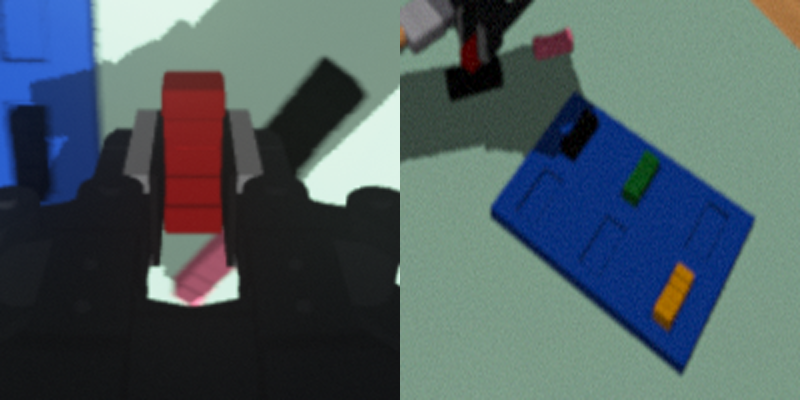

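Run:
```python
from h import *
m=pickle.load(open('pics/g1.pkl','rb'))
t=np.array([.4705,-.1264,.1069]);ax=np.array([-.944,-.329,0]);ay=np.array([-.329,.944,0])
for r,z in((72,.1006),(87,.1156),(233,.1156)):
    p=atz('wrist',(220+194/2,180+r/2),z,m);print((p-t)@ax*1000,(p-t)@ay*1000)
```

```text
18.024959218630045 -0.014145033356887694
19.513362043359212 -0.0454901726265949
-20.771927076653956 0.024751103770996943
```

Emit:
send_rows(slide=[[-6, 12, -2], [-14, 40, -4], [-24, 75, -4], [-34, 110, -4], [-44, 145, -4], [-54, 180, -4], [-62, 212, -4], [-66, 230, -4]], roll=[0, 0, 0, 0, 0, 0, 0, 0], claw=[0.1, 0.1, 0.1, 0.1, 0.1, 0.1, 0.1, 0.1])

```text
t: 7.12
eef_pos: [0.456, 0.1146, 0.1087]
tool_rot: [0.0, -0.169, 0.986, 0.0]
contact_force: [-1.0, 0.7, -0.6]
gripper_width: 0.162
grasp_force: 30.4
```

Emit:
send_rows(slide=[[-4, 15, 0], [-10, 42, 0], [-16, 72, 0], [-22, 100, 0], [-28, 125, 0], [-33, 142, 0], [-35, 150, 0], [-35, 150, 0]], roll=[4, 9, 14, 19, 24, 29, 34, 36.2], claw=[0.1, 0.1, 0.1, 0.1, 0.1, 0.1, 0.1, 0.1])

```text
t: 7.78
eef_pos: [0.4398, 0.2666, 0.1085]
tool_rot: [0.0, 0.148, 0.989, 0.0]
contact_force: [0.1, -0.2, -0.1]
gripper_width: 0.164
grasp_force: 30.4
```

Run:
```python
from h import *
o=bot.get_obs();print(o['grasp_force'],o['gripper_width'],np.abs(o['joint_vel']).max())
s=np.load('case.npy');print(delta([.4371,.2674,.0135],s[2]+np.pi/2))
```

```text
30.375001430511475 0.16371733283147002 0.3105281756580095
(array([ 2.9, -0.1, 95. ]), np.float64(-0.3351500203644553), np.float64(0.8037185830025441))
```

Emit:
send_rows(slide=[[2, 0, 15], [3, 0, 35], [3, 0, 55], [3, 0, 70], [3, 0, 78], [3, 0, 83], [3, 0, 85], [3, 0, 85]], roll=[-0.3, -0.3, -0.3, -0.3, -0.3, -0.3, -0.3, -0.3], claw=[0.1, 0.1, 0.1, 0.1, 0.1, 0.1, 0.1, 0.1])

```text
t: 8.45
eef_pos: [0.4372, 0.265, 0.0236]
tool_rot: [0.0, 0.145, 0.989, 0.0]
contact_force: [0.9, 0.4, 0.0]
gripper_width: 0.163
grasp_force: 30.4
```

Run:
```python
from h import *
s=np.load('case.npy');print(delta([.4371,.2674,.0135],s[2]+np.pi/2))
wsave('p1')
cv2.imwrite('pics/p1z.png',cv2.resize(np.load('pics/p1.npy')[100:350,160:480],(768,600),interpolation=2))
```

```text
(array([ 0.8,  2.3, 10.1]), np.float64(0.013222853135771163), np.float64(0.8765104401887216))
8.45 [0.4372 0.265  0.0236] 0.1631843952965686 0.01610630486579204
```

View pics/p1z.png

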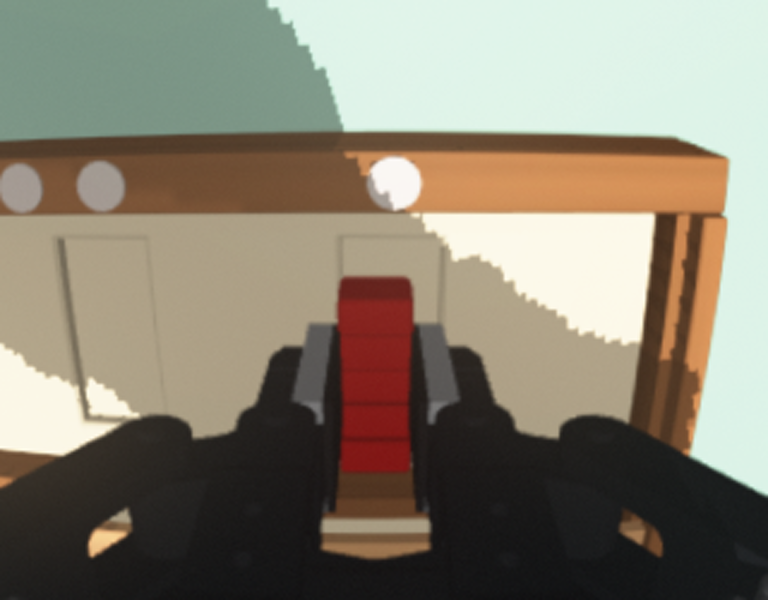

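Run:
```python
from h import *
m=pickle.load(open('pics/p1.pkl','rb'))
t=np.array([.4372,.265,.0236]);q=(.145,.989);ax=np.array([2*q[0]**2-1,2*q[0]*q[1],0]);ay=np.array([-ax[0]*0+ax[1],-ax[0],0])
for zz in (.0095,.012):
  for u,v in((338,236),(444,236),(62,238),(88,416)):
    p=atz('wrist',(160+u/2.4,100+v/2.4),zz,m);print(zz,u,(p-t)@ax*1000,(p-t)@ay*1000)
for v,z in((301,.0323),(470,.0323)):
    p=atz('wrist',(160+375/2.4,100+v/2.4),z,m);print((p-t)@ax*1000,(p-t)@ay*1000)
```

```text
0.0095 338 24.606683048577523 -9.142890750714392
0.0095 444 24.590514743383487 14.204104673583823
0.0095 62 24.16698538553771 -74.21068233059077
0.0095 88 -22.93682942178802 -74.13681084971903
0.012 338 25.300575788073843 -9.014615972924306
0.012 444 25.28466426925228 13.961580521621737
0.012 62 24.86786144001342 -73.04899545669655
0.012 88 -21.487846649493545 -72.97629720884895
17.902563932008576 -1.0205383829560701
-20.97313190556329 -1.0388411088765324
```

Emit:
send_rows(slide=[[0.7, 1.3, 0], [1.3, 2.6, 0], [1.3, 2.6, 2], [1.3, 2.6, 4], [1.3, 2.6, 6], [1.3, 2.6, 8], [1.3, 2.6, 9.5], [1.3, 2.6, 9.5]], roll=[0, 0, 0, 0, 0, 0, 0, 0], claw=[0.1, 0.1, 0.1, 0.1, 0.1, 0.1, 0.1, 0.1])

```text
t: 9.17
eef_pos: [0.4361, 0.2678, 0.0136]
tool_rot: [-0.0, 0.145, 0.989, -0.0]
contact_force: [-0.2, -0.6, 0.3]
gripper_width: 0.16
grasp_force: 30.4
```

Emit:
send_rows(slide=[[0, 0, 0.3], [0, 0, 0.5], [0, 0, 0.5], [0, 0, 0.5], [0, 0, 0.5], [0, 0, 0.5], [0, 0, 0.5], [0, 0, 0.5]], roll=[0, 0, 0, 0, 0, 0, 0, 0], claw=[0.1, 0.1, 0.1, 0.18, 0.22, 0.26, 0.3, 0.3])

```text
t: 9.83
eef_pos: [0.4363, 0.268, 0.0135]
tool_rot: [0.0, 0.145, 0.989, 0.0]
contact_force: [0.5, -0.1, -0.0]
gripper_width: 0.305
grasp_force: 0.0
```

Emit:
send_rows(slide=[[0, 0, -3], [0, 0, -10], [0, 0, -25], [0, 0, -45], [0, 0, -65], [0, 0, -85], [0, 0, -95], [0, 0, -95]], roll=[0, 0, 0, 0, 0, 0, 0, 0], claw=[0.3, 0.3, 0.35, 0.35, 0.35, 0.35, 0.35, 0.35])

```text
t: 10.5
eef_pos: [0.4376, 0.269, 0.1109]
tool_rot: [0.001, 0.145, 0.989, 0.002]
contact_force: [-0.2, 0.1, 0.1]
gripper_width: 0.352
grasp_force: 0.0
```

Run:
```python
from h import *
wsave('r1')
im=np.load('pics/r1.npy');h=cv2.cvtColor(im,cv2.COLOR_BGR2HSV)
k=((h[...,0]<8)|(h[...,0]>172))&(h[...,1]>190)&(h[...,2]>60)
n,l,st,c=cv2.connectedComponentsWithStats(k.astype(np.uint8));print([(s.tolist(),a.round(1).tolist()) for s,a in zip(st[1:],c[1:]) if s[4]>40])
T=.3363;m=bot.camera_model('wrist')
s=np.load('case.npy');R=lambda x,y:np.array([s[0]+np.cos(s[2])*x-np.sin(s[2])*y,s[1]+np.sin(s[2])*x+np.cos(s[2])*y,.0225])
for x in(-.064,-.024):
  for y in(.0255,.0405): print(proj('wrist',R(x,y),m).round(1))
print(delta([.5385,-.1788,.12],T+np.pi/2))
```

```text
10.5 [0.4376 0.269  0.1109] 0.35215543375692543 0.045764914821062146
[([605, 121, 9, 164, 403], [610.2, 198.5]), ([590, 127, 10, 166, 411], [595.8, 214.5]), ([602, 134, 4, 82, 104], [604.2, 170.0]), ([306, 208, 16, 18, 225], [314.0, 217.3])]
[306.  180.3]
[325.7 180.3]
[306.4 229.5]
[325.3 229.5]
(array([-225.7, -399.4,  -11.2]), np.float64(-35.93819876890541), np.float64(0.8047387822373298))
```

Emit:
send_rows(slide=[[-8, -13, -4], [-24, -42, -8], [-42, -76, -11], [-60, -110, -11], [-80, -144, -11], [-100, -178, -11], [-116, -206, -11], [-122, -216, -11]], roll=[0, 0, 0, 0, 0, 0, 0, 0], claw=[0.35, 0.35, 0.35, 0.35, 0.35, 0.35, 0.35, 0.35])

```text
t: 11.22
eef_pos: [0.4906, 0.0193, 0.1187]
tool_rot: [-0.0, 0.149, 0.989, -0.001]
contact_force: [0.0, -0.3, 0.7]
gripper_width: 0.348
grasp_force: 0.0
```

Emit:
send_rows(slide=[[-8, -14, 0], [-24, -44, 0], [-42, -78, 0], [-60, -112, 0], [-78, -142, 0], [-92, -166, 0], [-100, -180, 0], [-103, -184, 0]], roll=[-4, -9, -14, -19, -24, -29, -34, -36], claw=[0.35, 0.35, 0.35, 0.35, 0.35, 0.35, 0.35, 0.35])

```text
t: 11.88
eef_pos: [0.5354, -0.185, 0.1183]
tool_rot: [-0.001, -0.167, 0.986, -0.001]
contact_force: [-0.2, 0.0, 0.2]
gripper_width: 0.347
grasp_force: 0.0
```

Run:
```python
from h import *
print(delta([.538,-.179,.0153],.3363+np.pi/2),bot.get_obs()['eef_pos'])
wsave('b1')
a=np.load('pics/b1.npy')[190:390,220:420]
cv2.imwrite('pics/b1z.png',cv2.resize(np.clip(a.astype(float)*2,0,255).astype(np.uint8),(600,600),interpolation=2))
```

```text
(array([ -4.7,   4.9, 103. ]), np.float64(-0.02763802674847448), np.float64(2.293981040978643)) [ 0.53543936 -0.18501533  0.11830229]
11.8833 [ 0.5354 -0.185   0.1183] 0.3473076742671626 0.3597577504643626
```

View pics/b1z.png

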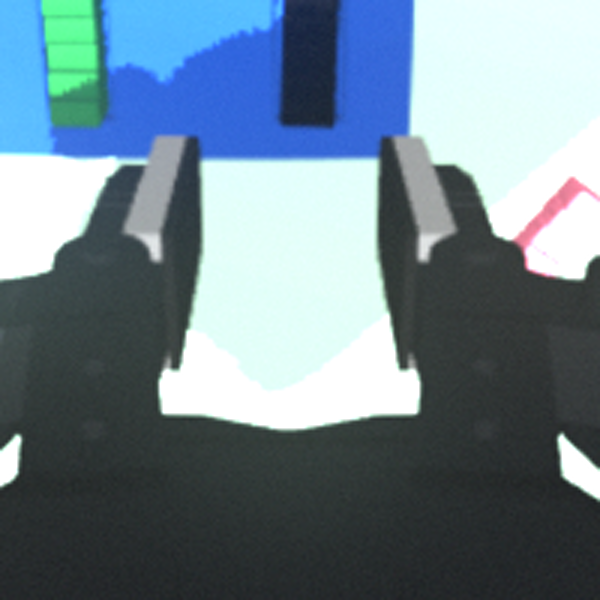

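Emit:
send_rows(slide=[[-3, 3, 20], [-4.7, 4.9, 45], [-4.7, 4.9, 68], [-4.7, 4.9, 83], [-4.7, 4.9, 92], [-4.7, 4.9, 98], [-4.7, 4.9, 101.5], [-4.7, 4.9, 102.5]], roll=[0, 0, 0, 0, 0, 0, 0, 0], claw=[0.35, 0.35, 0.35, 0.35, 0.35, 0.35, 0.35, 0.35])

```text
t: 12.6
eef_pos: [0.5397, -0.1736, 0.0168]
tool_rot: [-0.0, -0.168, 0.986, 0.0]
contact_force: [0.3, 0.2, 0.5]
gripper_width: 0.348
grasp_force: 0.0
```

Run:
```python
from h import *
m=pickle.load(open('pics/b1.pkl','rb'))
for u,v in((282,125),(337,125)): print(atz('wrist',(220+u/3,190+v/3),.024,m))
c,s=np.cos(.3363),np.sin(.3363)
e=(atz('wrist',(220+282/3,190+125/3),.024,m)+atz('wrist',(220+337/3,190+125/3),.024,m))/2
print(e[:2]-.02*np.array([c,s]),delta([.538,-.179,.0153],.3363+np.pi/2),bot.get_obs()['contact_force'])
```

```text
[ 0.56009585 -0.17886514  0.024     ]
[ 0.55513519 -0.16459032  0.024     ]
[ 0.53873588 -0.17832766] (array([ 3.3, -4.5,  1.5]), np.float64(0.03366077950423862), np.float64(2.3285389571923485)) [0.25502822 0.1681131  0.54763363]
```

Emit:
send_rows(slide=[[1.2, -2, 0.5], [2.4, -4.1, 1], [2.4, -4.1, 1.5], [2.4, -4.1, 1.5], [2.4, -4.1, 1.5], [2.4, -4.1, 1.5], [2.4, -4.1, 1.5], [2.4, -4.1, 1.5]], roll=[0, 0, 0, 0, 0, 0, 0, 0], claw=[0.35, 0.35, 0.35, 0.35, 0.35, 0.35, 0.35, 0.35])

```text
t: 13.27
eef_pos: [0.539, -0.1782, 0.0156]
tool_rot: [0.0, -0.168, 0.986, 0.0]
contact_force: [-0.4, -0.8, -0.1]
gripper_width: 0.352
grasp_force: 0.0
```

Emit:
send_rows(slide=[[0, 0, 0], [0, 0, 0], [0, 0, 0], [0, 0, 0], [0, 0, 0], [0, 0, 0], [0, 0, 0], [0, 0, 0]], roll=[0, 0, 0, 0, 0, 0, 0, 0], claw=[0.28, 0.22, 0.16, 0.1, 0.1, 0.1, 0.1, 0.1], force=30)

```text
t: 13.93
eef_pos: [0.539, -0.1782, 0.0156]
tool_rot: [0.0, -0.168, 0.986, 0.0]
contact_force: [-0.2, 0.7, 3.2]
gripper_width: 0.16
grasp_force: 30.8
```

Emit:
send_rows(slide=[[0, 0, -3], [0, 0, -10], [0, 0, -25], [0, 0, -45], [0, 0, -65], [0, 0, -82], [0, 0, -90], [0, 0, -90]], roll=[0, 0, 0, 0, 0, 0, 0, 0], claw=[0.1, 0.1, 0.1, 0.1, 0.1, 0.1, 0.1, 0.1])

```text
t: 14.6
eef_pos: [0.5402, -0.1786, 0.1076]
tool_rot: [0.002, -0.168, 0.986, -0.001]
contact_force: [-0.5, 0.2, -0.3]
gripper_width: 0.165
grasp_force: 30.4
```

Run:
```python
from h import *
s=np.load('case.npy');print(delta([.4189,.2039,.11],s[2]+np.pi/2))
```

```text
(array([-12. , 401.1,  -3.1]), np.float64(36.03168238636878), np.float64(2.2918909747473855))
```

Emit:
send_rows(slide=[[-2, 13, -2], [-4, 42, -3], [-6, 76, -3], [-7, 110, -3], [-8, 144, -3], [-9, 178, -3], [-10, 205, -3], [-10, 215, -3]], roll=[0, 0, 0, 0, 0, 0, 0, 0], claw=[0.1, 0.1, 0.1, 0.1, 0.1, 0.1, 0.1, 0.1])

```text
t: 15.27
eef_pos: [0.4744, 0.033, 0.1072]
tool_rot: [-0.002, -0.171, 0.985, 0.001]
contact_force: [-0.0, 0.6, 0.6]
gripper_width: 0.161
grasp_force: 30.4
```

Emit:
send_rows(slide=[[0, 14, 0], [-1, 44, 0], [-1, 78, 0], [-2, 112, 0], [-2, 142, 0], [-2, 168, 0], [-2, 182, 0], [-2, 186, 0]], roll=[4, 9, 14, 19, 24, 29, 34, 36], claw=[0.1, 0.1, 0.1, 0.1, 0.1, 0.1, 0.1, 0.1])

```text
t: 15.93
eef_pos: [0.4156, 0.207, 0.1076]
tool_rot: [-0.001, 0.145, 0.989, -0.0]
contact_force: [-0.4, 0.4, -1.1]
gripper_width: 0.163
grasp_force: 30.4
```

Run:
```python
from h import *
o=bot.get_obs();print(o['grasp_force'],o['gripper_width'],np.abs(o['joint_vel']).max())
s=np.load('case.npy');print(delta([.4189,.2039,.0135],s[2]+np.pi/2))
```

```text
30.394361671060324 0.16295673015963716 0.3716344836731323
(array([-4.2, -1.9, 94.1]), np.float64(0.05580523995047133), np.float64(0.865296762518653))
```

Emit:
send_rows(slide=[[-2, -1, 15], [-4, -2, 35], [-4, -2, 55], [-4, -2, 70], [-4, -2, 78], [-4, -2, 83], [-4, -2, 84], [-4, -2, 84]], roll=[0, 0, 0, 0, 0, 0, 0, 0], claw=[0.1, 0.1, 0.1, 0.1, 0.1, 0.1, 0.1, 0.1])

```text
t: 16.6
eef_pos: [0.4208, 0.201, 0.0245]
tool_rot: [-0.0, 0.145, 0.989, -0.0]
contact_force: [0.1, -0.3, 0.4]
gripper_width: 0.163
grasp_force: 30.4
```

Run:
```python
from h import *
s=np.load('case.npy');print(delta([.4189,.2039,.0135],s[2]+np.pi/2),bot.get_obs()['tool_rot'])
wsave('p2')
cv2.imwrite('pics/p2z.png',cv2.resize(np.clip(np.load('pics/p2.npy')[100:350,160:480]*1.5,0,255).astype(np.uint8),(768,600),interpolation=2))
```

```text
(array([ 2.7,  2.2, 11. ]), np.float64(0.027093272696361234), np.float64(0.9707139965966056)) [-8.84553943e-05  1.45151072e-01  9.89409494e-01 -1.08629008e-04]
16.6 [0.4208 0.201  0.0245] 0.1630481315503673 0.01903136496589555
```

View pics/p2z.png

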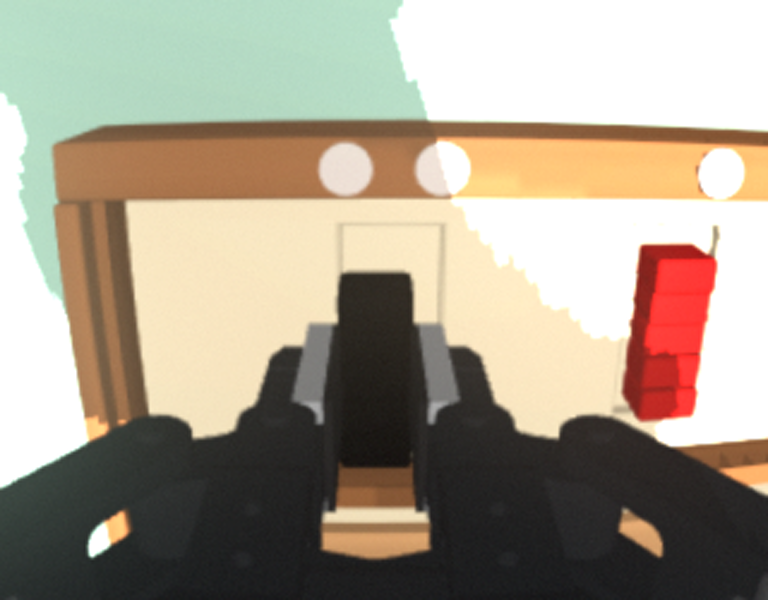

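Run:
```python
from h import *
m=pickle.load(open('pics/p2.pkl','rb'))
t=np.array([.4208,.201,.0245]);q=(.145,.989);ax=np.array([2*q[0]**2-1,2*q[0]*q[1],0]);ay=np.array([ax[1],-ax[0],0])
for zz in (.0095,.012):
  for u,v in((340,223),(445,223)):
    p=atz('wrist',(160+u/2.4,100+v/2.4),zz,m);print(zz,u,(p-t)@ax*1000,(p-t)@ay*1000)
for v,z in((297,.0333),(466,.0333)):
    p=atz('wrist',(160+375/2.4,100+v/2.4),z,m);print((p-t)@ax*1000,(p-t)@ay*1000)
```

```text
0.0095 340 27.330659325673377 -8.670780242846472
0.0095 445 27.328838992722485 14.476260091231056
0.012 340 27.976764959955798 -8.549542278006188
0.012 445 27.97497337414461 14.231954377952203
18.765017936180968 -0.9749175609203184
-19.851882558482643 -0.9836360607726538
```

Emit:
send_rows(slide=[[1.6, 1.3, 0], [3.2, 2.6, 0], [3.2, 2.6, 3], [3.2, 2.6, 5], [3.2, 2.6, 7], [3.2, 2.6, 9], [3.2, 2.6, 10.3], [3.2, 2.6, 10.3]], roll=[0, 0, 0, 0, 0, 0, 0, 0], claw=[0.1, 0.1, 0.1, 0.1, 0.1, 0.1, 0.1, 0.1])

```text
t: 17.32
eef_pos: [0.4184, 0.2043, 0.0139]
tool_rot: [-0.0, 0.145, 0.989, -0.0]
contact_force: [-0.0, 0.7, 0.2]
gripper_width: 0.16
grasp_force: 30.4
```

Emit:
send_rows(slide=[[0, 0, 0.2], [0, 0, 0.4], [0, 0, 0.4], [0, 0, 0.4], [0, 0, 0.4], [0, 0, 0.4], [0, 0, 0.4], [0, 0, 0.4]], roll=[0, 0, 0, 0, 0, 0, 0, 0], claw=[0.1, 0.1, 0.1, 0.18, 0.22, 0.26, 0.3, 0.3])

```text
t: 17.98
eef_pos: [0.4185, 0.2045, 0.0138]
tool_rot: [0.0, 0.145, 0.989, 0.0]
contact_force: [0.0, -1.0, 0.9]
gripper_width: 0.302
grasp_force: 0.0
```

Emit:
send_rows(slide=[[0, 0, -3], [0, 0, -10], [0, 0, -25], [0, 0, -45], [0, 0, -65], [0, 0, -80], [0, 0, -85], [0, 0, -85]], roll=[0, 0, 0, 0, 0, 0, 0, 0], claw=[0.3, 0.3, 0.3, 0.3, 0.2, 0.1, 0, 0])

```text
t: 18.65
eef_pos: [0.4193, 0.2051, 0.1002]
tool_rot: [0.001, 0.145, 0.989, 0.001]
contact_force: [0.2, 0.1, -0.7]
gripper_width: -0.0
grasp_force: 0.0
```

Run:
```python
from h import *
wsave('r2')
m=bot.camera_model('wrist');s=np.load('case.npy');c,n=np.cos(s[2]),np.sin(s[2])
R=lambda x,y:np.array([s[0]+c*x-n*y,s[1]+n*x+c*y])
im=np.load('pics/r2.npy')
# black rest: low-brightness region around expected place; red likewise
for nm,y in(('black',-.033),('red',.033)):
    q=np.array([proj('wrist',[*R(x,y+d),.022],m) for x in(-.064,-.024) for d in(-.0075,.0075)]);print(nm,'expected',q.round(0).tolist())
h=cv2.cvtColor(im,cv2.COLOR_BGR2HSV)
k=(((h[...,0]<8)|(h[...,0]>172))&(h[...,1]>190)&(h[...,2]>60)).astype(np.uint8)
_,_,st,_=cv2.connectedComponentsWithStats(k);print('red',st[1:][st[1:,4]>80].tolist())
k=(im.max(2)<50).astype(np.uint8)
_,_,st,_=cv2.connectedComponentsWithStats(k);print('dark',st[1:][st[1:,4]>80].tolist())
t=R(.035+.033,0);print(t,delta([*t,.08],s[2]+np.pi/2))
```

```text
18.65 [0.4193 0.2051 0.1002] -2.932245796919012e-05 0.039397370154703876
black expected [[306.0, 182.0], [327.0, 182.0], [307.0, 233.0], [326.0, 233.0]]
red expected [[395.0, 182.0], [414.0, 182.0], [391.0, 232.0], [409.0, 232.0]]
red [[621, 134, 11, 157, 344], [390, 179, 21, 51, 867], [631, 223, 9, 58, 100]]
dark [[622, 135, 7, 142, 178], [628, 139, 8, 125, 257], [306, 178, 18, 53, 949], [90, 236, 444, 164, 44422]]
[0.53565828 0.20332584] (array([-112.5,   32.1,   19.3]), np.float64(0.05162141790644498), np.float64(0.8875669322153681))
```

Emit:
send_rows(slide=[[-12, 4, 0], [-38, 12, 0], [-68, 20, 2], [-94, 28, 6], [-108, 32, 12], [-112.5, 32, 17], [-112.5, 32, 19], [-112.5, 32, 19]], roll=[0, 0, 0, 0, 0, 0, 0, 0], claw=[0, 0, 0, 0, 0, 0, 0, 0])

```text
t: 19.37
eef_pos: [0.5336, 0.2022, 0.0781]
tool_rot: [-0.002, 0.145, 0.989, -0.001]
contact_force: [-0.5, -0.5, 0.1]
gripper_width: -0.002
grasp_force: 0.0
```

Emit:
send_rows(slide=[[0, 0, 8], [0, 0, 20], [0, 0, 30], [0, 0, 37], [0, 0, 41], [0, 0, 44], [0, 0, 44], [0, 0, 44]], roll=[0, 0, 0, 0, 0, 0, 0, 0], claw=[0, 0, 0, 0, 0, 0, 0, 0])

```text
t: 20.03
eef_pos: [0.5356, 0.2028, 0.0358]
tool_rot: [0.0, 0.145, 0.989, 0.0]
contact_force: [0.4, -0.6, 0.7]
gripper_width: 0.0
grasp_force: 0.0
```

Run:
```python
from h import *
s=np.load('case.npy');c,n=np.cos(s[2]),np.sin(s[2])
R=lambda x,y:np.array([s[0]+c*x-n*y,s[1]+n*x+c*y])
o=bot.get_obs();d=o['eef_pos'][:2]-s[:2];print(c*d[0]+n*d[1],-n*d[0]+c*d[1],o['eef_pos'],o['contact_force'])
print(delta([*R(-.025,0),.037],s[2]+np.pi/2))
```

```text
0.0680832214992082 -0.0004909528426115146 [0.53559675 0.2028317  0.03582748] [ 0.38756119 -0.5996249   0.7229058 ]
(array([93.1,  0.5, -1.2]), np.float64(0.02901860948729741), np.float64(1.0676430370376397))
```

Emit:
send_rows(slide=[[6, 0, -1], [12, 0, -1], [19, 0, -1], [27, 0, -1], [35, 0, -1], [42, 0, -1], [48, 0, -1], [52, 0, -1]], roll=[0, 0, 0, 0, 0, 0, 0, 0], claw=[0, 0, 0, 0, 0, 0, 0, 0])

```text
t: 20.7
eef_pos: [0.4847, 0.2183, 0.0369]
tool_rot: [-0.0, 0.145, 0.989, 0.0]
contact_force: [1.7, -0.8, -0.0]
gripper_width: -0.004
grasp_force: 0.6
```

Emit:
send_rows(slide=[[5, 0, 0], [10, 0, 0], [15, 0, 0], [20, 0, 0], [25, 0, 0], [30, 0, 0], [33, 0, 0], [35, 0, 0]], roll=[0, 0, 0, 0, 0, 0, 0, 0], claw=[0, 0, 0, 0, 0, 0, 0, 0])

```text
t: 21.37
eef_pos: [0.4516, 0.228, 0.0367]
tool_rot: [-0.0, 0.145, 0.989, -0.0]
contact_force: [1.2, -0.2, 0.1]
gripper_width: -0.002
grasp_force: 0.5
```

Emit:
send_rows(slide=[[1, 0, 0], [2, 0, 0], [3, 0, 0], [4, 0, 0], [5, 0, 0], [6, 0, 0], [7, 0, 0], [7, 0, 0]], roll=[0, 0, 0, 0, 0, 0, 0, 0], claw=[0, 0, 0, 0, 0, 0, 0, 0])

```text
t: 22.03
eef_pos: [0.4461, 0.2296, 0.0369]
tool_rot: [0.001, 0.145, 0.989, 0.0]
contact_force: [4.4, -1.5, -1.5]
gripper_width: -0.003
grasp_force: 1.9
```

Emit:
send_rows(slide=[[0.5, 0, 0], [1, 0, 0], [1.5, 0, 0], [2, 0, 0], [2, 0, 0], [2, 0, 0], [2, 0, 0], [2, 0, 0]], roll=[0, 0, 0, 0, 0, 0, 0, 0], claw=[0, 0, 0, 0, 0, 0, 0, 0])

```text
t: 22.7
eef_pos: [0.446, 0.2297, 0.037]
tool_rot: [0.002, 0.146, 0.989, 0.0]
contact_force: [8.6, -3.1, -6.0]
gripper_width: 0.0
grasp_force: 4.5
```

Against the stop (force rises, no motion). Back off and lift.

Emit:
send_rows(slide=[[-2, 0, 0], [-5, 0, 0], [-9, 0, 0], [-12, 0, 0], [-12, 0, -8], [-12, 0, -25], [-12, 0, -50], [-12, 0, -70]], roll=[0, 0, 0, 0, 0, 0, 0, 0], claw=[0, 0, 0, 0, 0, 0, 0, 0])

```text
t: 23.37
eef_pos: [0.4547, 0.2267, 0.1082]
tool_rot: [-0.0, 0.145, 0.989, -0.0]
contact_force: [0.5, -1.0, 0.5]
gripper_width: -0.001
grasp_force: 0.0
```

Emit:
send_rows(slide=[[0, 0, -15], [0, 0, -40], [0, 0, -70], [0, 0, -90], [0, 0, -95], [0, 0, -95], [0, 0, -95], [0, 0, -95]], roll=[0, 0, 0, 0, 0, 0, 0, 0], claw=[0, 0, 0, 0, 0, 0, 0, 0])

```text
t: 24.03
eef_pos: [0.454, 0.2265, 0.2006]
tool_rot: [-0.001, 0.145, 0.989, -0.001]
contact_force: [0.5, -0.2, -0.5]
gripper_width: 0.001
grasp_force: 0.0
```

Run:
```python
from h import *
wsave('end');m=bot.camera_model('wrist');s=np.load('case.npy');c,n=np.cos(s[2]),np.sin(s[2])
R=lambda x,y:[s[0]+c*x-n*y,s[1]+n*x+c*y,.045]
im=np.load('pics/end.npy')
print([proj('wrist',R(x,y),m).round(1).tolist() for x in(-.046,-.036) for y in(-.03,.03)])
a,b=proj('wrist',R(-.075,.02),m).round(),proj('wrist',R(0,.02),m).round()
print(a,b,[int(im[r,int(a[0])].max()) for r in range(int(a[1]),int(b[1])+1)])
```

```text
24.0333 [0.454  0.2265 0.2006] 0.001450282015442816 0.009961844267261646
[[288.1, 155.2], [349.7, 155.3], [288.2, 165.3], [349.5, 165.4]]
[340. 125.] [339. 201.] [232, 231, 229, 229, 229, 228, 229, 230, 233, 236, 237, 236, 235, 232, 230, 230, 231, 232, 232, 232, 230, 229, 229, 231, 232, 233, 231, 203, 132, 71, 90, 101, 102, 100, 100, 99, 96, 95, 97, 150, 216, 241, 242, 242, 243, 242, 242, 242, 242, 239, 218, 161, 148, 149, 154, 156, 153, 149, 146, 145, 146, 145, 144, 144, 140, 139, 140, 143, 148, 148, 149, 149, 149, 149, 150, 150, 150]
```

```bash
python3 -c "
from station import bot
print(bot.hand_in())"
```

```text
the job is handed in; nothing more can be done
None
```

I laid the red rest in the one-dot recess, then the black rest in the two-dot recess, slid the cover shut against its stop, and handed the job in at about 24 s. No verdict came back. The green and gold rests, bottle and brush were never approached, but I took no final picture of them.

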